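# Find the loaded objective case

## Robot

A 6-joint arm with a two-finger parallel gripper is mounted at the origin on the work surface. World frame = base frame: x ahead of the robot, y to its left, z up, the work surface at z = 0. Lengths are in m, angles in rad, forces in N, time in s.
With the tool pointing down it reaches from about 0.35 to 0.775 m from the base axis. Payload 7.3 kg.
Tool frame: the origin (TCP) lies at the very end of the fingers, on their centre line; the grasp point (between the pads) lies 19 mm behind it; z points along the fingers, y is the line along which they close (so a half turn about z gives the same grasp; the last joint's range is limited). The gripper opens to 92 mm and grips with 3 to 60 N. Pads are 19 mm wide; open, the fingers measure 130 mm over their backs; the gripper's body (75 mm by 190 mm) begins 47 mm behind the grasp point.
Start: joints at [1.045, 0.342, 1.524, -0, 1.275, -0.146], TCP at [0.195, 0.488, 0.227] pointing down, gripper open.
Joint ranges: [-2.53, 2.53], [-0.77, 2.02], [0.04, 2.7], [-1, 4.14], [0.28, 2.66], [-3.11, 3.11]. Speed limits (rad/s): [2.57, 2.57, 3.14, 3.14, 3.14, 3.14].

## Interface

Orientations are given as [roll, pitch, yaw] about the fixed x, y, z axes, in that order (R = Rz(yaw) Ry(pitch) Rx(roll)).
In Python, from cell import robot, read_camera, get_calibration gives the robot as it stands. The module is installed in compiled form; this text tells all that it offers.
- The arm moves only by the tool send_rows, never from a script. Its argument "plan" is a list of rows, each a list of 2 entries, a list of its own where there are three numbers: the shift along the tool's x, y, z as a fraction of full scale, then the turn, a rotation vector about the tool's x, y, z as a fraction of full scale. A call has exactly 10 rows; each row shifts and turns the commanded pose from where the row before left it, along the tool's axes as they then stand; what a row does not reach is not made up. Full scale, the value 1, is 0.025 m for a shift and 90 degrees for a turn. A row lasts 1/8 s, in which the tool goes at most 62.5 mm and 10.7 degrees, less where a joint would pass 70% of its speed; a pose out of reach is approached as far as the arm can. A call with a number of a shift or a turn outside -1 to 1 is refused whole. A call with a gripper value outside its range is refused whole. "gripper" is the opening, from -1 (shut) to 1 (fully open), so that 0 is half open, set as the call begins (left out, the last holds). The fingers move at their own pace and stop on an object; "force" is the grip in N (left out, the last holds). Time passes only in rows, so rows that do not move let the fingers close, or fill a call up. It gives the time, the measured TCP pose, the force, the opening and the grip force at its end, in the units of the state.
- robot.observe(): the state, without advancing time (a new reading comes with each control period).
- read_camera(name): name is "scene" or "top"; returns (picture, depth): 384x512x3 uint8, blue, green, red; 384x512 float32, m along the optical axis (not along the pixel's ray), 0 where there is no reading.
- get_calibration(name): a dict with "intrinsics" (3x3 intrinsics, pixels), "rvec" (rotation vector, rad) and "tvec" (3), from world to camera coordinates, as OpenCV has them. Camera axes: x right, y down, z forward; pixel columns grow to the right and rows downward; lengths in m; the calibration is good to about 2 mm. A picture is of the moment at which its call begins. get_calibration takes no time and is no camera call.
- robot.hand_in(): hands the job in; it is judged then, once.
The state is a dict: "time": time; "qpos": joint angles; "qvel": joint speeds; "joint_efforts": joint torques, N m; "tool_pos": TCP position; "tool_rot": TCP orientation; "contact_force": force on the tool from outside, world axes, zero at the start; "torque": the same for the moment, N m; "opening": finger opening in m; "grip_force": force on a finger pad.
Only numpy, scipy, OpenCV 4.12 (cv2) and the standard library are available. Lean on these libraries where they do the work, as an engineer would, in place of code of your own. Each camera call takes 0.05 s, during which the arm holds its last target. There are 200 camera calls.

## Task

One of the two look-alike objective cases still has a microscope objective inside, the other is empty: lift each in turn to feel which is heavier, stand the empty (lighter) one fully down in the accessory tray's pocket that fits it and let go, then pick up the loaded one and finish still holding it steady and upright with at least 15 cm of air between its foot and the bench. The program ends while holding it; do not tip or drop either case, and leave everything else where it is.

Things in the scene. Friction and masses are not known exactly. Their poses are not given: they have to be found in the camera images.
- case_a_mid (a point): one of two look-alike cases: closed black round can, straight-sided, grey knurled screw lid, 48 mm across, 80 mm tall, standing loose on the bench. Point: its centre, 40 mm above its foot; z is its axis. One case has a loose objective inside and weighs 230 to 390 g in all, the other only a foam cup, 50 to 85 g; which is which varies and is told only by lifting
- case_b_mid (a point): the other of the two cases, the same in every outward respect: 48 mm across, 80 mm tall, this point at its centre 40 mm above its foot, z its axis; loaded or empty as drawn
- pocket (a point): centre of the floor of the case pocket, in the accessory tray: the only large round pocket, 52 mm across and 18 mm deep, flat-floored, its floor 6 mm above the bench, z up, axes those of the tray. A seated case has its foot on this point and its centre 40 mm above it
- tray: white tray, dark pocket floors, fixed on the bench, 150 (x) by 200 (y) by 24 mm tall, origin at the centre of its underside. Round case pocket at x 0, y +52 mm. Others, too small for a case: round 32 mm at +40, -30 (eyepiece in it), square 41 mm at -38, -40 (filter cube), empty slot 111 by 21 mm at 0, -82. Nothing stands within 60 mm of the case pocket's centre
- eyepiece: bystander: steel tube with black 37 mm head, 56 mm tall, standing in the tray's small round pocket, top 62 mm above the bench; origin at the centre of its foot
- filter_cube: bystander: dark metal cube 37 mm wide and 36 mm tall in the tray's square pocket, top 42 mm above the bench; origin at the centre of its underside
- tube_rack: bystander: white microtube rack 85 mm (x) by 190 mm (y), 40 mm tall with tubes; origin at the centre of its underside
- oil_bottle: bystander: small amber dropper bottle, 28 mm across, 70 mm tall, standing near the cases; origin at the centre of its foot
- loupe: bystander: small black stand loupe with a glass top, 34 mm across, 30 mm tall, standing near the cases; origin at the centre of its foot
- cover_glass_box: bystander: flat blue box with clear lid, 44 by 58 mm, 24 mm tall; origin at the centre of its underside
- slide_box: bystander: white slide box, 61 by 89 mm, 33 mm tall; origin at the centre of its underside
- petri_dish: bystander: round covered dish, 90 mm across, 16 mm tall; origin at the centre of its underside
Not all that is in view belongs to the job. What is shaped like the tray but green or pink is not meant. Leave any orange look-alike of the part that bears case_a_mid alone.

How it is judged:
On the way, in this order (a step that is already met when the one before it is completed fails the run):
1. a case has been lifted off the bench (height (world z) of any of case_a_mid, case_b_mid above 0.05 m), for 0.1 s.
2. the empty, lighter case stands fully down in the round pocket, let go (((horizontal distance between case_a_mid and pocket below 0.006 m and z of case_a_mid in the frame of pocket between 0.036 and 0.044 m and angle between case_a_mid's own z axis and vertical below 0.12 rad and contact force between case_a and the fingers below 0.05 N and linear speed of case_a below 0.03 m/s and contact force between case_a and tray between 0.15 and 1.5 N) or (horizontal distance between case_b_mid and pocket below 0.006 m and z of case_b_mid in the frame of pocket between 0.036 and 0.044 m and angle between case_b_mid's own z axis and vertical below 0.12 rad and contact force between case_b and the fingers below 0.05 N and linear speed of case_b below 0.03 m/s and contact force between case_b and tray between 0.15 and 1.5 N))), for 0.3 s.
At the end, for the whole second after the job is handed in: Heavier case gripped, upright within 15 deg, still (under 50 mm/s), centre over 190 mm above the bench (foot 150 mm), touching nothing else; lighter one (under 1.5 N on the tray) in the round pocket, released, at rest, within 6 mm of centre, 7 deg of upright, 4 mm of fully down (((height (world z) of case_a_mid above 0.19 m and angle between case_a_mid's own z axis and vertical below 0.26 rad and contact force between case_a and the fingers above 1 N and linear speed of case_a below 0.05 m/s and contact force between case_a and tray below 0.05 N and contact force between case_a and tube_rack below 0.05 N and contact force between case_a and oil_bottle below 0.05 N and contact force between case_a and cover_glass_box below 0.05 N and contact force between case_a and slide_box below 0.05 N and contact force between case_a and petri_dish below 0.05 N and contact force between case_a and eyepiece below 0.05 N and contact force between case_a and filter_cube below 0.05 N and contact force between case_a and loupe below 0.05 N and contact force between case_a and case_b below 0.05 N and horizontal distance between case_b_mid and pocket below 0.006 m and z of case_b_mid in the frame of pocket between 0.036 and 0.044 m and angle between case_b_mid's own z axis and vertical below 0.12 rad and contact force between case_b and the fingers below 0.05 N and linear speed of case_b below 0.03 m/s and contact force between case_b and tray between 0.15 and 1.5 N) or (height (world z) of case_b_mid above 0.19 m and angle between case_b_mid's own z axis and vertical below 0.26 rad and contact force between case_b and the fingers above 1 N and linear speed of case_b below 0.05 m/s and contact force between case_b and tray below 0.05 N and contact force between case_b and tube_rack below 0.05 N and contact force between case_b and oil_bottle below 0.05 N and contact force between case_b and cover_glass_box below 0.05 N and contact force between case_b and slide_box below 0.05 N and contact force between case_b and petri_dish below 0.05 N and contact force between case_b and eyepiece below 0.05 N and contact force between case_b and filter_cube below 0.05 N and contact force between case_b and loupe below 0.05 N and contact force between case_b and case_a below 0.05 N and horizontal distance between case_a_mid and pocket below 0.006 m and z of case_a_mid in the frame of pocket between 0.036 and 0.044 m and angle between case_a_mid's own z axis and vertical below 0.12 rad and contact force between case_a and the fingers below 0.05 N and linear speed of case_a below 0.03 m/s and contact force between case_a and tray between 0.15 and 1.5 N))); the arm keeps its last pose, push and grip.
It fails at once if a case is tipped more than 45 degrees (angle between any of case_a_mid, case_b_mid's own z axis and vertical above 0.79 rad).
It fails at once if a case is dropped (falls free at more than 0.8 m/s, about 3 cm of fall) ((linear speed of case_a above 0.8 m/s and contact force between case_a and the fingers below 0.05 N) or (linear speed of case_b above 0.8 m/s and contact force between case_b and the fingers below 0.05 N)).
It fails at once if something else on the bench or in the tray is moved more than 25 mm (distance of any of tube_rack, oil_bottle, cover_glass_box, slide_box, petri_dish, eyepiece, filter_cube, loupe from where it was at the start of the episode above 0.025 m).
It also fails if it takes over 72 s, if anything falls off the work surface, if the arm or the gripper's body presses on something with over 40 N, if the wrist force passes 120 N, or if a joint passes its speed limit or range.

## Working session

There is one attempt and no reset: what is moved stays moved. The work goes in short steps, Python scripts to look and compute and a tool call to move; the robot and the scene stay as the last step left them, time stands still between calls to the robot, and variables do not carry over. Pictures are saved under pics/ and viewed, at most 10 in all, crops included, and the job is handed in when it is done.

Besides the shell and the picture viewer there is one more tool, called after "Call:" by a JSON object that holds its "api" and its "payload", one argument or row to a line. send_rows: Moves the arm, as the interface text tells. Shift numbers are shares of 0.025 m and turn numbers shares of 90 degrees, none past 1 either way. Its arguments: {"type":"object","properties":{"plan":{"type":"array"},"gripper":{"type":"number"},"force":{"type":"number"}},"required":["plan"]}

```bash
mkdir -p pics; cat > h.py <<'E'
import numpy as np, cv2
from cell import robot, read_camera, get_calibration
def cam(n):
    c=get_calibration(n);R=cv2.Rodrigues(np.array(c["rvec"],float))[0]
    return np.array(c["intrinsics"],float),R,np.array(c["tvec"],float).reshape(3)
def cloud(n,d):
    K,R,t=cam(n);v,u=np.mgrid[:d.shape[0],:d.shape[1]]
    P=np.stack([(u-K[0,2])/K[0,0]*d,(v-K[1,2])/K[1,1]*d,d],-1)
    return (P-t)@R
def ray(n,u,v,z):
    K,R,t=cam(n);r=R.T@np.linalg.inv(K)@[u,v,1];o=-R.T@t
    return o+r*(z-o[2])/r[2]
E
python3 - <<'E'
from h import *
for n in("scene","top"):
    p,d=read_camera(n);np.savez(n+"0.npz",p=p,d=d);cv2.imwrite(f"pics/{n}0.png",cv2.resize(p,(800,600)))
    K,R,t=cam(n);print(n,-R.T@t,R[2],K[0,0])
s=robot.observe();print(s)
E
```

```text
scene [ 0.98596376 -0.26030035  0.75043832] [-0.54591515  0.28240256 -0.78881268] 401.4708777907946
top [0.33850784 0.00461374 1.24570215] [ 0.14865336 -0.00193311 -0.98888748] 419.5284930154418
{'time': 0.1, 'qpos': array([ 1.04497820e+00,  3.42673786e-01,  1.52492668e+00,  8.95438457e-06,
        1.27540829e+00, -1.45971521e-01]), 'qvel': array([ 0.00246658, -0.00207034, -0.00176921,  0.00036193, -0.00022234,
       -0.0009522 ]), 'joint_efforts': array([ 1.28996486e-03, -4.32003129e+01, -2.44697410e+01,  7.19611812e-02,
        5.26505650e-02, -4.76084111e-06]), 'tool_pos': array([0.19443463, 0.48727188, 0.22610189]), 'tool_rot': array([-3.14019285e+00, -2.14450335e-04,  2.76174328e+00]), 'contact_force': array([ 0.1772389 , -0.27319201, -0.19371364]), 'torque': array([-0.0114223 ,  0.00037331, -0.01204557]), 'grip_force': 0.0, 'opening': 0.09168011188925658}
```

View pics/scene0.png

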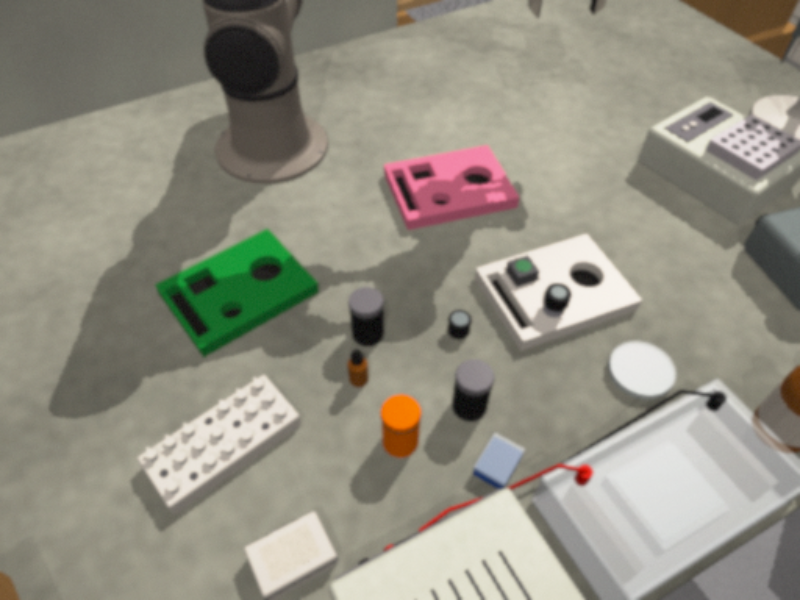

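View pics/top0.png

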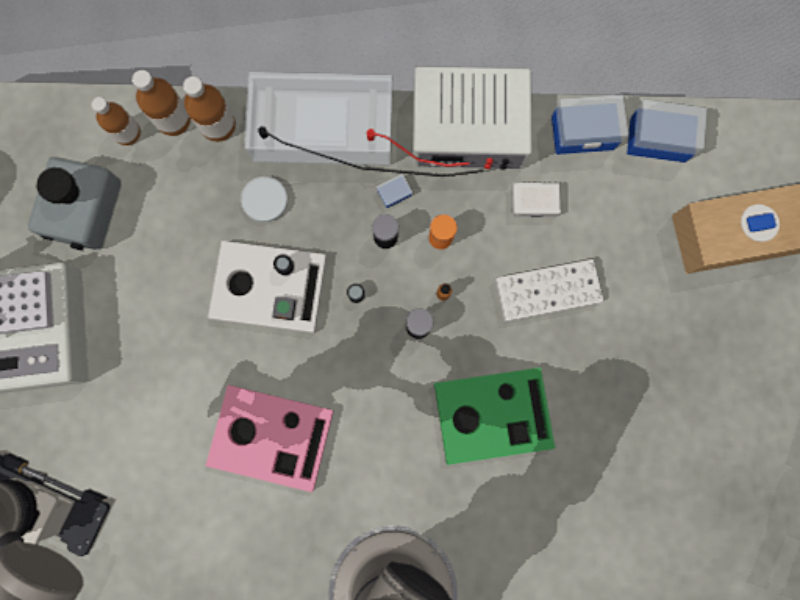

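The scene view shows black cases at (367,315) and (472,390), with an orange look-alike at (400,425). The top view has the cases at (419,323) and (386,231), and the orange one at (442,232). The white tray's big pocket is at top (240,283). The pink pocket (242,431) and green pocket (466,419) are decoys. I'll use the grey-lidded black cans and the white tray. Next I'll measure them and check one close crop.

```bash
python3 - <<'E'
from h import *
f=np.load("top0.npz");p,d=f["p"],f["d"];C=cloud("top",d)
s=512/800
for nm,u,v in(("near",419,323),("far",386,231),("orange",442,232),("bottle",444,291),("loupe",356,293),("cover",394,190)):
    u=int(u*s);v=int(v*s);w=C[v-14:v+15,u-14:u+15].reshape(-1,3)
    w=w[w[:,2]>.018];zt=np.percentile(w[:,2],90);t=w[w[:,2]>zt-.006]
    print(nm,zt.round(4),((t.max(0)+t.min(0))/2).round(4),np.ptp(t,axis=0).round(3),len(t))
# pocket: floor pixels and rim
u,v=int(240*s),int(283*s)
w=C[v-25:v+26,u-25:u+26];print("floor z",C[v,u])
pc=p[v-25:v+26,u-25:u+26].max(-1)
dark=((pc<90)).astype(np.uint8)
n,l,st,ce=cv2.connectedComponentsWithStats(dark)
for i in range(1,n):
    if st[i,4]>60: 
        c=ce[i]+[u-25,v-25];print(st[i],c,ray("top",*c,.024),ray("top",*c,.006))
# tray
m=(p.min(-1)>150)&(abs(C[...,2]-.024)<.006)
n,l,st,ce=cv2.connectedComponentsWithStats(m.astype(np.uint8))
i=l[int(290*s),int(265*s)];print(st[i])
P=C[l==i][:,:2].astype(np.float32);r=cv2.minAreaRect(P);print(r, C[l==i][:,2].mean())
a=p[130:230,120:300];cv2.imwrite("pics/c1.png",cv2.resize(a,None,fx=4.4,fy=4.4,interpolation=3))
E
```

```text
near 0.0814 [ 0.4236 -0.0289  0.6606] [0.17  0.067 1.17 ] 221
far 0.0812 [0.5102 0.0259 0.6605] [0.343 0.046 1.17 ] 207
orange 0.0816 [ 0.5113 -0.0493  0.6607] [0.346 0.108 1.17 ] 207
bottle 0.0787 [ 0.4235 -0.0259  0.6604] [0.17  0.061 1.171] 19
loupe 0.0318 [0.4495 0.051  0.6358] [0.222 0.093 1.22 ] 99
cover 0.0266 [0.5639 0.0158 0.6332] [0.451 0.082 1.225] 224
floor z [0.56024116 0.30684994 0.00381256]
[ 18  18  16  15 189] [153.45502646 180.93650794] [0.55685661 0.30060481 0.024     ] [0.56007366 0.30496581 0.006     ]
[ 134  154   74   59 2401]
((0.5535467863082886, 0.24988937377929688), (0.20038244128227234, 0.15102441608905792), 83.46382904052734) 0.02287175889139591
```

View pics/c1.png

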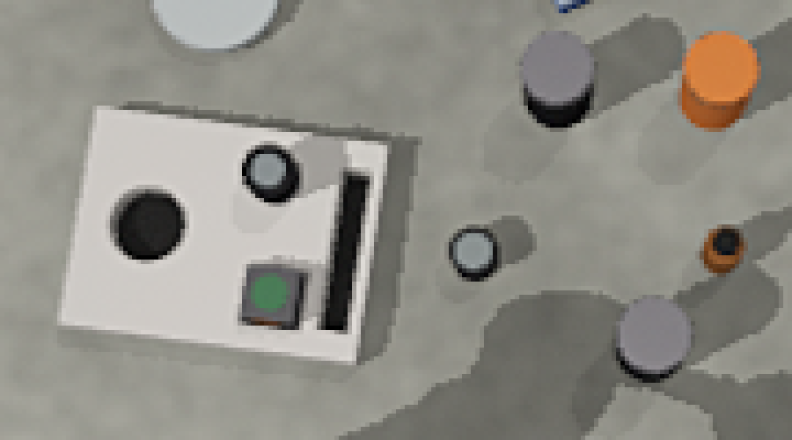

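The crop shows grey lids at (557,65) and (653,335), the orange decoy at (720,65), the bottle at (723,248), the loupe at (474,252), and the round pocket at (149,224). This confirms the choice; next is cleaner fitting.

```bash
python3 - <<'E'
from h import *
f=np.load("top0.npz");p,d=f["p"],f["d"];C=cloud("top",d)
for nm,lo,hi in(("80",.077,.085),("bottle",.05,.0765),("30",.027,.035)):
    m=((C[...,2]>lo)&(C[...,2]<hi)&(d>0)&(C[...,0]<.7)&(C[...,0]>.3)&(abs(C[...,1])<.4)).astype(np.uint8)
    n,l,st,ce=cv2.connectedComponentsWithStats(m)
    for i in range(1,n):
        if st[i,4]>12:
            q=C[l==i];print(nm,cv2.minEnclosingCircle(q[:,:2].astype(np.float32)),((q.max(0)+q.min(0))/2).round(4),st[i,4],ray("top",*ce[i],.08).round(4))
f=np.load("scene0.npz");d=f["d"];C=cloud("scene",d)
m=((C[...,2]>.077)&(C[...,2]<.085)&(d>0)&(C[...,0]<.7)).astype(np.uint8)
n,l,st,ce=cv2.connectedComponentsWithStats(m)
for i in range(1,n):
    if st[i,4]>40:
        q=C[l==i];print("scene",cv2.minEnclosingCircle(q[:,:2].astype(np.float32)),st[i,4],ray("scene",*ce[i],.08).round(4))
E
```

```text
80 ((0.6589129567146301, 0.026223065331578255), 0.024174218997359276) [0.6587 0.0272 0.0805] 159 [0.6581 0.0274 0.08  ]
80 ((0.6600353121757507, -0.07948432117700577), 0.024335060268640518) [ 0.6598 -0.0801  0.0806] 166 [ 0.6609 -0.0794  0.08  ]
80 ((0.48473313450813293, -0.03997011482715607), 0.024404587224125862) [ 0.4844 -0.0399  0.081 ] 184 [ 0.4845 -0.0392  0.08  ]
bottle ((0.6520110964775085, 0.028549306094646454), 0.023447860032320023) [0.6451 0.0285 0.0632] 37 [0.6375 0.0287 0.08  ]
bottle ((0.653407871723175, -0.07731872797012329), 0.022751159965991974) [ 0.6488 -0.0773  0.0633] 40 [ 0.6379 -0.0754  0.08  ]
bottle ((0.5897049307823181, 0.21521732211112976), 0.01841372437775135) [0.5897 0.2147 0.0586] 132 [0.5846 0.211  0.08  ]
bottle ((0.549330472946167, -0.08608709275722504), 0.008875024504959583) [ 0.5485 -0.0858  0.0612] 34 [ 0.5451 -0.0842  0.08  ]
30 ((0.6043403744697571, -0.3398614227771759), 0.015606884844601154) [ 0.6027 -0.3397  0.0298] 29 [ 0.5926 -0.3274  0.08  ]
30 ((0.545811116695404, -0.31240761280059814), 0.07049448043107986) [ 0.5601 -0.3131  0.031 ] 415 [ 0.
[... 906 characters left out ...]
31274, -0.20769749581813812), 0.00764692947268486) [ 0.5045 -0.2087  0.0289] 17 [ 0.4977 -0.1993  0.08  ]
scene ((0.006986347027122974, -0.0018724716501310468), 0.0655226781964302) 125 [ 0.0503 -0.0128  0.08  ]
scene ((0.3985704481601715, 0.6973785161972046), 0.03221486508846283) 49 [0.398 0.693 0.08 ]
scene ((0.5064141750335693, 0.666329026222229), 0.06372912973165512) 136 [0.5208 0.6372 0.08  ]
scene ((0.4866759479045868, -0.03874947875738144), 0.02495882660150528) 267 [ 0.4876 -0.0396  0.08  ]
scene ((0.6596918106079102, 0.0281831007450819), 0.02473289705812931) 374 [0.661  0.0274 0.08  ]
scene ((0.6611940860748291, -0.07922098785638809), 0.02467931993305683) 427 [ 0.6628 -0.0792  0.08  ]
```

Call:
{"api": "send_rows", "payload": {
  "plan": [
    [[-0.5, -1, 0], [0, 0, -0.08]],
    [[-0.5, -1, 0], [0, 0, -0.08]],
    [[-0.5, -1, 0], [0, 0, -0.082]],
    [[-0.55, -1, 0], [0, 0, 0]],
    [[-0.55, -1, 0], [0, 0, 0]],
    [[-0.55, -1, 0], [0, 0, 0]],
    [[-0.55, -1, 0], [0, 0, 0]],
    [[-0.55, -1, 0], [0, 0, 0]],
    [[-0.55, -1, 0], [0, 0, 0]],
    [[-0.55, -1, 0], [0, 0, 0]]
  ],
  "gripper": 1,
  "force": 15
}}

```text
time: 1.35
tool_pos: [0.3085, 0.2301, 0.2265]
tool_rot: [-3.141, -0.0, -3.141]
contact_force: [0.4, 0.7, -0.1]
opening: 0.0919
grip_force: 0.0
```

Call:
{"api": "send_rows", "payload": {
  "plan": [
    [[-0.7, -1, 0], [0, 0, 0]],
    [[-0.7, -1, 0], [0, 0, 0]],
    [[-0.7, -1, 0], [0, 0, 0]],
    [[-0.7, -1, 0], [0, 0, 0]],
    [[-0.7, -1, 0], [0, 0, 0]],
    [[-0.7, -1, 0], [0, 0, 0]],
    [[-0.7, -1, 0], [0, 0, 0]],
    [[-0.7, -1, 0], [0, 0, 0]],
    [[-0.7, -1, 0], [0, 0, 0]],
    [[-0.7, -1, 0], [0, 0, 0]]
  ]
}}

```text
time: 2.6
tool_pos: [0.4836, -0.0197, 0.2264]
tool_rot: [3.141, -0.001, -3.141]
contact_force: [0.1, -0.6, 0.6]
opening: 0.0919
grip_force: 0.0
```

Call:
{"api": "send_rows", "payload": {
  "plan": [
    [[-0.06, -0.8, 0.3], [0, 0, 0]],
    [[0, 0, 0.9], [0, 0, 0]],
    [[0, 0, 0.9], [0, 0, 0]],
    [[0, 0, 0.9], [0, 0, 0]],
    [[0, 0, 0.9], [0, 0, 0]],
    [[0, 0, 0.9], [0, 0, 0]],
    [[0, 0, 0.9], [0, 0, 0]],
    [[0, 0, 0.9], [0, 0, 0]],
    [[0, 0, 0.6], [0, 0, 0]],
    [[0, 0, 0.4], [0, 0, 0]]
  ]
}}

```text
time: 3.85
tool_pos: [0.4847, -0.0388, 0.036]
tool_rot: [3.141, -0.001, -3.141]
contact_force: [0.3, 0.7, 0.4]
opening: 0.0918
grip_force: 0.0
```

Call:
{"api": "send_rows", "payload": {
  "plan": [
    [[0, 0, 0], [0, 0, 0]],
    [[0, 0, 0], [0, 0, 0]],
    [[0, 0, 0], [0, 0, 0]],
    [[0, 0, 0], [0, 0, 0]],
    [[0, 0, 0], [0, 0, 0]],
    [[0, 0, 0], [0, 0, 0]],
    [[0, 0, 0], [0, 0, 0]],
    [[0, 0, 0], [0, 0, 0]],
    [[0, 0, 0], [0, 0, 0]],
    [[0, 0, 0], [0, 0, 0]]
  ],
  "gripper": -1,
  "force": 15
}}

```text
time: 5.1
tool_pos: [0.485, -0.0389, 0.0369]
tool_rot: [3.142, 0.0, -3.141]
contact_force: [-1.0, 1.0, 5.6]
opening: 0.0485
grip_force: 15.0
```

Call:
{"api": "send_rows", "payload": {
  "plan": [
    [[0, 0, -0.2], [0, 0, 0]],
    [[0, 0, -0.4], [0, 0, 0]],
    [[0, 0, -0.6], [0, 0, 0]],
    [[0, 0, -0.6], [0, 0, 0]],
    [[0, 0, -0.2], [0, 0, 0]],
    [[0, 0, 0], [0, 0, 0]],
    [[0, 0, 0], [0, 0, 0]],
    [[0, 0, 0], [0, 0, 0]],
    [[0, 0, 0], [0, 0, 0]],
    [[0, 0, 0], [0, 0, 0]]
  ]
}}

```text
time: 6.35
tool_pos: [0.4848, -0.0389, 0.0866]
tool_rot: [3.141, -0.0, -3.141]
contact_force: [-0.2, 0.4, -0.2]
opening: 0.0485
grip_force: 15.0
```

```bash
python3 - <<'E'
from h import *
for i in range(6):
    read_camera("top");s=robot.observe();print(s["contact_force"].round(2),s["torque"].round(3),s["joint_efforts"].round(2),s["tool_pos"].round(4))
E
```

```text
[ 0.56  0.16 -0.43] [ 0.033  0.065 -0.015] [-0.000e+00 -4.246e+01 -1.862e+01 -4.000e-02  7.000e-02  0.000e+00] [ 0.4848 -0.0389  0.0866]
[ 0.6  -0.06 -1.42] [-0.032 -0.032  0.001] [-0.000e+00 -4.246e+01 -1.862e+01 -4.000e-02  7.000e-02  0.000e+00] [ 0.4849 -0.0389  0.0866]
[-0.02  0.55 -1.51] [0.045 0.036 0.044] [-0.000e+00 -4.246e+01 -1.863e+01 -4.000e-02  7.000e-02  0.000e+00] [ 0.4849 -0.0388  0.0867]
[-0.3  -0.11 -0.84] [-0.029 -0.032  0.006] [-0.000e+00 -4.246e+01 -1.863e+01 -4.000e-02  7.000e-02  0.000e+00] [ 0.4849 -0.0389  0.0867]
[-0.06  0.73 -0.66] [ 0.056  0.005 -0.013] [-0.000e+00 -4.247e+01 -1.863e+01 -4.000e-02  7.000e-02  0.000e+00] [ 0.4849 -0.0389  0.0867]
[-0.12  0.04 -1.16] [ 0.005 -0.016  0.007] [-0.000e+00 -4.247e+01 -1.864e+01 -4.000e-02  7.000e-02  0.000e+00] [ 0.4849 -0.0389  0.0867]
```

The force reading averages about -1 N, which suggests the empty case (the loaded one would read 2.3 N or more). The task asks me to feel both, so I'll put this one back and lift the other.

Call:
{"api": "send_rows", "payload": {
  "plan": [
    [[0, 0, 0.6], [0, 0, 0]],
    [[0, 0, 0.6], [0, 0, 0]],
    [[0, 0, 0.4], [0, 0, 0]],
    [[0, 0, 0.2], [0, 0, 0]],
    [[0, 0, 0.1], [0, 0, 0]],
    [[0, 0, 0.07], [0, 0, 0]],
    [[0, 0, 0], [0, 0, 0]],
    [[0, 0, 0], [0, 0, 0]],
    [[0, 0, 0], [0, 0, 0]],
    [[0, 0, 0], [0, 0, 0]]
  ]
}}

```text
time: 7.9
tool_pos: [0.4849, -0.0389, 0.0376]
tool_rot: [3.142, 0.0, -3.141]
contact_force: [0.4, -0.2, -1.2]
opening: 0.0484
grip_force: 15.0
```

Call:
{"api": "send_rows", "payload": {
  "plan": [
    [[0, 0, 0], [0, 0, 0]],
    [[0, 0, 0], [0, 0, 0]],
    [[0, 0, 0], [0, 0, 0]],
    [[0, 0, 0], [0, 0, 0]],
    [[0, 0, -0.5], [0, 0, 0]],
    [[0, 0, -1], [0, 0, 0]],
    [[0, 0, -1], [0, 0, 0]],
    [[0, 0, -1], [0, 0, 0]],
    [[0, 0, -1], [0, 0, 0]],
    [[0, 0, -1], [0, 0, 0]]
  ],
  "gripper": 1
}}

```text
time: 9.15
tool_pos: [0.4848, -0.0389, 0.1767]
tool_rot: [-3.141, 0.001, -3.141]
contact_force: [0.0, -0.5, -0.1]
opening: 0.0922
grip_force: 0.0
```

Call:
{"api": "send_rows", "payload": {
  "plan": [
    [[-1, 0.38, 0], [0, 0, 0]],
    [[-1, 0.38, 0], [0, 0, 0]],
    [[-1, 0.38, 0], [0, 0, 0]],
    [[-1, 0.38, 0], [0, 0, 0]],
    [[-1, 0.38, 0], [0, 0, 0]],
    [[-1, 0.38, 0], [0, 0, 0]],
    [[-0.97, 0.37, 0], [0, 0, 0]],
    [[0, 0, 0.5], [0, 0, 0]],
    [[0, 0, 0.5], [0, 0, 0]],
    [[0, 0, 0], [0, 0, 0]]
  ]
}}

```text
time: 10.4
tool_pos: [0.6574, 0.0271, 0.1484]
tool_rot: [3.141, -0.004, 3.141]
contact_force: [0.1, -0.1, -0.5]
opening: 0.0921
grip_force: 0.0
```

Call:
{"api": "send_rows", "payload": {
  "plan": [
    [[0, 0, 0.8], [0, 0, 0]],
    [[0, 0, 0.8], [0, 0, 0]],
    [[0, 0, 0.8], [0, 0, 0]],
    [[0, 0, 0.8], [0, 0, 0]],
    [[0, 0, 0.8], [0, 0, 0]],
    [[0, 0, 0.4], [0, 0, 0]],
    [[0, 0, 0.2], [0, 0, 0]],
    [[0, 0, 0], [0, 0, 0]],
    [[0, 0, 0], [0, 0, 0]],
    [[0, 0, 0], [0, 0, 0]]
  ]
}}

```text
time: 11.65
tool_pos: [0.6595, 0.0274, 0.0356]
tool_rot: [3.142, 0.001, -3.141]
contact_force: [-0.2, -0.1, 0.9]
opening: 0.0918
grip_force: 0.0
```

Call:
{"api": "send_rows", "payload": {
  "plan": [
    [[0, 0, 0], [0, 0, 0]],
    [[0, 0, 0], [0, 0, 0]],
    [[0, 0, 0], [0, 0, 0]],
    [[0, 0, 0], [0, 0, 0]],
    [[0, 0, 0], [0, 0, 0]],
    [[0, 0, 0], [0, 0, 0]],
    [[0, 0, 0], [0, 0, 0]],
    [[0, 0, 0], [0, 0, 0]],
    [[0, 0, 0], [0, 0, 0]],
    [[0, 0, 0], [0, 0, 0]]
  ],
  "gripper": -1,
  "force": 25
}}

```text
time: 12.9
tool_pos: [0.6591, 0.0275, 0.035]
tool_rot: [3.141, 0.0, -3.141]
contact_force: [-0.8, 2.6, 0.8]
opening: 0.0482
grip_force: 25.0
```

Call:
{"api": "send_rows", "payload": {
  "plan": [
    [[0, 0, -0.2], [0, 0, 0]],
    [[0, 0, -0.4], [0, 0, 0]],
    [[0, 0, -0.6], [0, 0, 0]],
    [[0, 0, -0.6], [0, 0, 0]],
    [[0, 0, -0.2], [0, 0, 0]],
    [[0, 0, 0], [0, 0, 0]],
    [[0, 0, 0], [0, 0, 0]],
    [[0, 0, 0], [0, 0, 0]],
    [[0, 0, 0], [0, 0, 0]],
    [[0, 0, 0], [0, 0, 0]]
  ]
}}

```text
time: 14.15
tool_pos: [0.659, 0.0275, 0.0848]
tool_rot: [3.141, -0.0, -3.141]
contact_force: [0.6, 0.1, -3.3]
opening: 0.0481
grip_force: 25.0
```

```bash
python3 - <<'E'
from h import *
for i in range(5):
    read_camera("top");s=robot.observe();print(s["contact_force"].round(2),s["tool_pos"].round(4))
E
```

```text
[ 0.65 -0.52 -3.74] [0.6591 0.0274 0.0848]
[ 0.06  0.57 -2.86] [0.6591 0.0274 0.0849]
[ 0.46  0.69 -3.7 ] [0.6591 0.0274 0.085 ]
[ 0.56  0.12 -2.57] [0.6591 0.0274 0.085 ]
[-0.53 -0.34 -3.03] [0.6591 0.0275 0.085 ]
```

The far case reads about 3.2 N, so it's the loaded one and the near case is empty. I'll set the far one back and fetch the near one.

Call:
{"api": "send_rows", "payload": {
  "plan": [
    [[0, 0, 0.6], [0, 0, 0]],
    [[0, 0, 0.6], [0, 0, 0]],
    [[0, 0, 0.4], [0, 0, 0]],
    [[0, 0, 0.2], [0, 0, 0]],
    [[0, 0, 0.1], [0, 0, 0]],
    [[0, 0, 0.08], [0, 0, 0]],
    [[0, 0, 0], [0, 0, 0]],
    [[0, 0, 0], [0, 0, 0]],
    [[0, 0, 0], [0, 0, 0]],
    [[0, 0, 0], [0, 0, 0]]
  ]
}}

```text
time: 15.65
tool_pos: [0.6592, 0.0274, 0.0356]
tool_rot: [3.142, 0.0, -3.141]
contact_force: [-0.6, -0.0, -3.9]
opening: 0.048
grip_force: 25.0
```

Call:
{"api": "send_rows", "payload": {
  "plan": [
    [[0, 0, 0], [0, 0, 0]],
    [[0, 0, 0], [0, 0, 0]],
    [[0, 0, 0], [0, 0, 0]],
    [[0, 0, 0], [0, 0, 0]],
    [[0, 0, -0.5], [0, 0, 0]],
    [[0, 0, -1], [0, 0, 0]],
    [[0, 0, -1], [0, 0, 0]],
    [[0, 0, -1], [0, 0, 0]],
    [[0, 0, -1], [0, 0, 0]],
    [[0, 0, -1], [0, 0, 0]]
  ],
  "gripper": 1
}}

```text
time: 16.9
tool_pos: [0.6592, 0.0274, 0.1749]
tool_rot: [3.142, 0.001, -3.141]
contact_force: [0.8, -0.3, 0.5]
opening: 0.0918
grip_force: 0.0
```

Call:
{"api": "send_rows", "payload": {
  "plan": [
    [[1, -0.38, 0], [0, 0, 0]],
    [[1, -0.38, 0], [0, 0, 0]],
    [[1, -0.38, 0], [0, 0, 0]],
    [[1, -0.38, 0], [0, 0, 0]],
    [[1, -0.38, 0], [0, 0, 0]],
    [[1, -0.38, 0], [0, 0, 0]],
    [[0.97, -0.38, 0], [0, 0, 0]],
    [[0, 0, 0.5], [0, 0, 0]],
    [[0, 0, 0.5], [0, 0, 0]],
    [[0, 0, 0], [0, 0, 0]]
  ]
}}

```text
time: 18.15
tool_pos: [0.4848, -0.0387, 0.1466]
tool_rot: [3.141, -0.002, -3.141]
contact_force: [0.5, -0.0, 0.7]
opening: 0.092
grip_force: 0.0
```

Call:
{"api": "send_rows", "payload": {
  "plan": [
    [[0, 0, 0.8], [0, 0, 0]],
    [[0, 0, 0.8], [0, 0, 0]],
    [[0, 0, 0.8], [0, 0, 0]],
    [[0, 0, 0.8], [0, 0, 0]],
    [[0, 0, 0.8], [0, 0, 0]],
    [[0, 0, 0.4], [0, 0, 0]],
    [[0, 0, 0.1], [0, 0, 0]],
    [[0, 0, 0], [0, 0, 0]],
    [[0, 0, 0], [0, 0, 0]],
    [[0, 0, 0], [0, 0, 0]]
  ]
}}

```text
time: 19.4
tool_pos: [0.4852, -0.0392, 0.036]
tool_rot: [-3.141, 0.001, -3.141]
contact_force: [-0.3, -0.6, 0.6]
opening: 0.0919
grip_force: 0.0
```

Call:
{"api": "send_rows", "payload": {
  "plan": [
    [[0, 0, 0], [0, 0, 0]],
    [[0, 0, 0], [0, 0, 0]],
    [[0, 0, 0], [0, 0, 0]],
    [[0, 0, 0], [0, 0, 0]],
    [[0, 0, 0], [0, 0, 0]],
    [[0, 0, 0], [0, 0, 0]],
    [[0, 0, 0], [0, 0, 0]],
    [[0, 0, 0], [0, 0, 0]],
    [[0, 0, 0], [0, 0, 0]],
    [[0, 0, 0], [0, 0, 0]]
  ],
  "gripper": -1,
  "force": 10
}}

```text
time: 20.65
tool_pos: [0.4849, -0.0391, 0.0354]
tool_rot: [3.141, -0.0, -3.141]
contact_force: [1.1, 0.7, 0.1]
opening: 0.0485
grip_force: 10.0
```

Call:
{"api": "send_rows", "payload": {
  "plan": [
    [[0, 0, -0.3], [0, 0, 0]],
    [[0, 0, -0.7], [0, 0, 0]],
    [[0, 0, -1], [0, 0, 0]],
    [[0, 0, -1], [0, 0, 0]],
    [[0, 0.5, -1], [0, 0, 0]],
    [[-0.2, 0.97, 0], [0, 0, 0]],
    [[-0.2, 0.97, 0], [0, 0, 0]],
    [[-0.2, 0.97, 0], [0, 0, 0]],
    [[-0.2, 0.97, 0], [0, 0, 0]],
    [[-0.2, 0.97, 0], [0, 0, 0]]
  ]
}}

```text
time: 21.9
tool_pos: [0.5099, 0.0954, 0.136]
tool_rot: [3.142, 0.0, -3.141]
contact_force: [0.8, 1.5, -1.6]
opening: 0.0484
grip_force: 10.0
```

Call:
{"api": "send_rows", "payload": {
  "plan": [
    [[-0.22, 0.97, 0], [0, 0, 0]],
    [[-0.22, 0.97, 0], [0, 0, 0]],
    [[-0.22, 0.97, 0], [0, 0, 0]],
    [[-0.22, 0.97, 0], [0, 0, 0]],
    [[-0.22, 0.97, 0], [0, 0, 0]],
    [[-0.22, 0.97, 0], [0, 0, 0]],
    [[-0.22, 0.97, 0], [0, 0, 0]],
    [[-0.22, 0.8, 0], [0, 0, 0]],
    [[-0.1, 0.3, 0], [0, 0, 0]],
    [[0, 0, 0], [0, 0, 0]]
  ]
}}

```text
time: 23.15
tool_pos: [0.5561, 0.2919, 0.1355]
tool_rot: [-3.141, -0.0, -3.141]
contact_force: [0.0, -0.5, -0.5]
opening: 0.0485
grip_force: 10.0
```

```bash
python3 - <<'E'
from h import *
for n in("scene","top"):
    p,d=read_camera(n);np.savez(n+"1.npz",p=p,d=d)
    K,R,t=cam(n);uv=cv2.projectPoints(np.array([[.559,.302,.024]]),cv2.Rodrigues(R)[0],t,K,None)[0].ravel().astype(int)
    print(n,uv);u,v=uv
    a=p[max(v-70,0):v+50,max(u-70,0):u+70];cv2.imwrite(f"pics/{n}1.png",cv2.resize(a,None,fx=5,fy=5,interpolation=3));print(max(u-70,0),max(v-70,0))
print(robot.observe()["tool_pos"])
E
```

```text
scene [374 174]
304 104
top [153 180]
83 110
[0.55608003 0.29118695 0.13549677]
```

View pics/scene1.png

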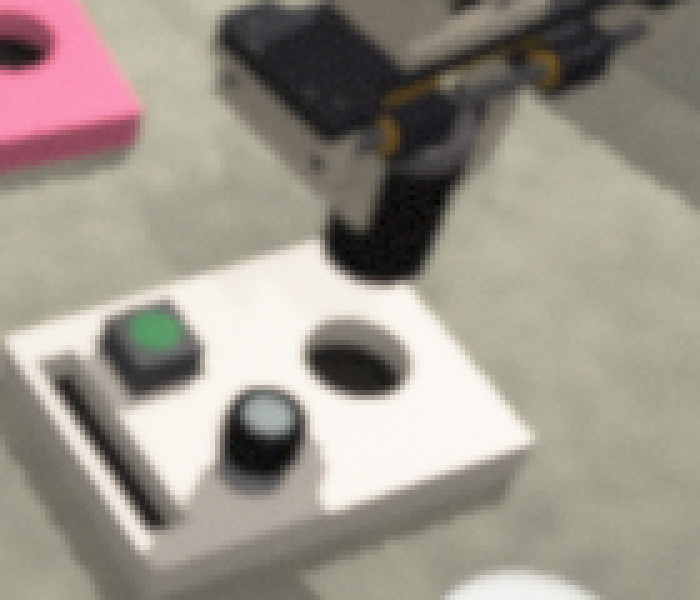

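The scene crop shows the case held above and behind the pocket, with the pocket's rim ellipse centred around (357,357). I'll fit the rim in both cameras' first pictures.

```bash
python3 - <<'E'
from h import *
from scipy.optimize import least_squares
obs={}
for n,f in(("scene","scene0"),("scene","scene1"),("top","top0")):
    p=np.load(f+".npz")["p"];g=cv2.resize(p.min(-1),None,fx=4,fy=4,interpolation=cv2.INTER_CUBIC)
    K,R,t=cam(n);uv=cv2.projectPoints(np.array([[.559,.302,.024]]),cv2.Rodrigues(R)[0],t,K,None)[0].ravel()
    u,v=(uv*4+1.5).astype(int)
    for th in(150,170,185):
        m=(g<th).astype(np.uint8);nn,l,st,ce=cv2.connectedComponentsWithStats(m[v-75:v+75,u-75:u+75])
        i=l[75,75]
        if i==0 or st[i,4]>15000: print(f,th,"bad",st[i]);continue
        c=max(cv2.findContours((l==i).astype(np.uint8),0,cv2.CHAIN_APPROX_NONE)[0],key=len)
        e=cv2.fitEllipse(c)
        q=(c[:,0]+[u-75,v-75]-1.5)/4
        W=np.array([ray(n,*x,.024) for x in q])[:,:2]
        r=least_squares(lambda s:np.hypot(*(W-s[:2]).T)-s[2],[.559,.302,.026],loss="soft_l1",f_scale=.0007).x
        print(f,th,st[i],r.round(4))
# tray rect in scene by depth
f=np.load("scene0.npz");p,d=f["p"],f["d"];C=cloud("scene",d)
m=((p.min(-1)>150)&(abs(C[...,2]-.024)<.006)).astype(np.uint8)
n,l,st,ce=cv2.connectedComponentsWithStats(m)
for i in range(1,n):
    if st[i,4]>800: q=C[l==i];print(st[i,4],q[:,2].mean(),cv2.minAreaRect(q[:,:2].astype(np.float32)))
E
```

```text
scene0 150 [  35   49   85   61 4008] [0.5614 0.3009 0.0243]
scene0 170 [  34   47   87   64 4341] [0.5612 0.3011 0.0254]
scene0 185 [  33   46   89   66 4595] [0.561  0.3013 0.0261]
scene1 150 [  36   49   83   61 3901] [0.5614 0.3009 0.024 ]
scene1 170 [  35   47   85   64 4214] [0.561  0.3012 0.025 ]
scene1 185 [  34   46   87   65 4434] [0.5608 0.3013 0.0257]
top0 150 [  41   44   71   67 3733] [0.558  0.3018 0.0253]
top0 170 [  40   43   73   69 3934] [0.5582 0.3018 0.026 ]
top0 185 [  39   42   74   71 4117] [0.5583 0.3019 0.0266]
2808 0.02275661856359465 ((0.5542174577713013, 0.2506576478481293), (0.20215468108654022, 0.1525542289018631), 83.83375549316406)
2791 0.026702206235395973 ((0.558292031288147, -0.2839560806751251), (0.08626849204301834, 0.18964289128780365), 12.470848083496094)
```

The two cameras agree on the offset from case to pocket, (0.0736, 0.341), so the TCP target is (0.5585, 0.302). I'll go down to just above the rim.

Call:
{"api": "send_rows", "payload": {
  "plan": [
    [[-0.1, 0.43, 0], [0, 0, 0]],
    [[0, 0, 0], [0, 0, 0]],
    [[0, 0, 0.6], [0, 0, 0]],
    [[0, 0, 0.6], [0, 0, 0]],
    [[0, 0, 0.6], [0, 0, 0]],
    [[0, 0, 0.5], [0, 0, 0]],
    [[0, 0, 0.3], [0, 0, 0]],
    [[0, 0, 0.15], [0, 0, 0]],
    [[0, 0, 0], [0, 0, 0]],
    [[0, 0, 0], [0, 0, 0]]
  ]
}}

```text
time: 24.5
tool_pos: [0.5591, 0.3028, 0.0673]
tool_rot: [3.141, 0.001, -3.141]
contact_force: [0.6, 0.4, -0.6]
opening: 0.0484
grip_force: 10.0
```

```bash
python3 - <<'E'
from h import *
n="scene";p,d=read_camera(n)
a=p[124:204,324:424];cv2.imwrite(f"pics/s2.png",cv2.resize(a,None,fx=7.5,fy=7.5,interpolation=3))
s=robot.observe();print(s["tool_pos"],s["tool_rot"],s["contact_force"])
E
```

```text
[0.5590669  0.30278176 0.06730835] [ 3.14114398e+00  9.90379094e-04 -3.14127119e+00] [-0.96770694  0.33895363  0.13894734]
```

View pics/s2.png

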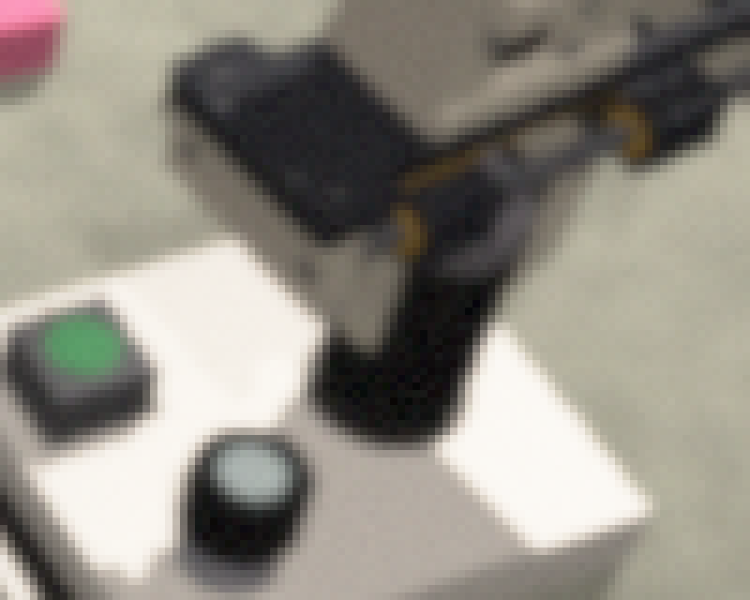

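The case sits directly over the pocket, its foot edge at about (385,435). I'll make a 0.7 mm correction and lower it slowly.

Call:
{"api": "send_rows", "payload": {
  "plan": [
    [[0.024, -0.03, 0], [0, 0, 0]],
    [[0, 0, 0.12], [0, 0, 0]],
    [[0, 0, 0.12], [0, 0, 0]],
    [[0, 0, 0.12], [0, 0, 0]],
    [[0, 0, 0.12], [0, 0, 0]],
    [[0, 0, 0.12], [0, 0, 0]],
    [[0, 0, 0], [0, 0, 0]],
    [[0, 0, 0], [0, 0, 0]],
    [[0, 0, 0], [0, 0, 0]],
    [[0, 0, 0], [0, 0, 0]]
  ]
}}

```text
time: 25.8
tool_pos: [0.5582, 0.3019, 0.0518]
tool_rot: [3.141, 0.0, -3.141]
contact_force: [0.2, -0.4, 0.1]
opening: 0.0488
grip_force: 10.0
```

Call:
{"api": "send_rows", "payload": {
  "plan": [
    [[0, 0, 0.1], [0, 0, 0]],
    [[0, 0, 0.1], [0, 0, 0]],
    [[0, 0, 0.1], [0, 0, 0]],
    [[0, 0, 0.05], [0, 0, 0]],
    [[0, 0, 0.04], [0, 0, 0]],
    [[0, 0, 0], [0, 0, 0]],
    [[0, 0, 0], [0, 0, 0]],
    [[0, 0, 0], [0, 0, 0]],
    [[0, 0, 0], [0, 0, 0]],
    [[0, 0, 0], [0, 0, 0]]
  ]
}}

```text
time: 27.05
tool_pos: [0.5582, 0.3019, 0.042]
tool_rot: [3.141, 0.0, -3.141]
contact_force: [-0.2, 0.5, -0.5]
opening: 0.0485
grip_force: 10.0
```

Call:
{"api": "send_rows", "payload": {
  "plan": [
    [[0, 0, 0], [0, 0, 0]],
    [[0, 0, 0], [0, 0, 0]],
    [[0, 0, 0], [0, 0, 0]],
    [[0, 0, 0], [0, 0, 0]],
    [[0, 0, 0], [0, 0, 0]],
    [[0, 0, 0], [0, 0, 0]],
    [[0, 0, 0], [0, 0, 0]],
    [[0, 0, -0.2], [0, 0, 0]],
    [[0, 0, -0.4], [0, 0, 0]],
    [[0, 0, -0.6], [0, 0, 0]]
  ],
  "gripper": 0.4
}}

```text
time: 28.3
tool_pos: [0.5581, 0.3019, 0.0728]
tool_rot: [3.142, -0.0, -3.141]
contact_force: [0.5, -0.5, -0.2]
opening: 0.0642
grip_force: 0.0
```

Call:
{"api": "send_rows", "payload": {
  "plan": [
    [[0, 0, -1], [0, 0, 0]],
    [[0, 0, -1], [0, 0, 0]],
    [[0, 0, -1], [0, 0, 0]],
    [[0, 0, -1], [0, 0, 0]],
    [[-0.3, -1, -0.6], [0, 0, 0]],
    [[-0.4, -1, 0], [0, 0, 0]],
    [[-0.4, -1, 0], [0, 0, 0]],
    [[-0.4, -1, 0], [0, 0, 0]],
    [[-0.4, -1, 0], [0, 0, 0]],
    [[-0.4, -1, 0], [0, 0, 0]]
  ]
}}

```text
time: 29.55
tool_pos: [0.6161, 0.1511, 0.1884]
tool_rot: [3.141, 0.002, -3.141]
contact_force: [0.4, 0.2, -0.4]
opening: 0.0643
grip_force: 0.0
```

```bash
python3 - <<'E'
from h import *
for n in("scene","top"):
    p,d=read_camera(n);C=cloud(n,d)
    for cx,cy in((.5585,.302),(.659,.027)):
        m=(C[...,2]>.072)&(C[...,2]<.095)&(d>0)&(np.hypot(C[...,0]-cx,C[...,1]-cy)<.035)
        q=C[m]
        if len(q)<20: print(n,cx,"none");continue
        z=np.median(q[q[:,2]>.077][:,2]);q=q[q[:,2]>z-.004];print(n,cx,len(q),z,cv2.minEnclosingCircle(q[:,:2].astype(np.float32)))
    if n=="scene": cv2.imwrite("pics/s3.png",cv2.resize(p[100:260,280:440],None,fx=3.7,fy=3.7,interpolation=3))
E
```

```text
scene 0.5585 206 0.08441302665634373 ((0.5610933303833008, 0.3014422655105591), 0.026182441040873528)
scene 0.659 417 0.07899960856535294 ((0.6600970029830933, 0.02681925892829895), 0.02497556060552597)
top 0.5585 none
top 0.659 203 0.07921210858059473 ((0.6587385535240173, 0.0256172064691782), 0.024552542716264725)
```

View pics/s3.png

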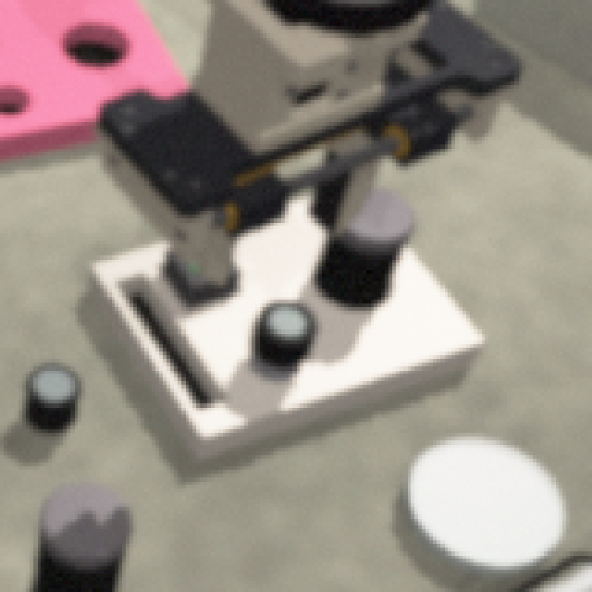

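The case stands seated in the pocket, lid at about (375,215) and height 84 mm, centred on the rim estimate. Next I'll go back to the loaded case at TCP (0.659, 0.027).

Call:
{"api": "send_rows", "payload": {
  "plan": [
    [[-0.34, -1, 0], [0, 0, 0]],
    [[-0.34, -1, 0], [0, 0, 0]],
    [[-0.34, -1, 0], [0, 0, 0]],
    [[-0.34, -1, 0], [0, 0, 0]],
    [[-0.34, -0.95, 0], [0, 0, 0]],
    [[0, 0, 0.4], [0, 0, 0]],
    [[0, 0, 0.8], [0, 0, 0]],
    [[0, 0, 0.6], [0, 0, 0]],
    [[0, 0, 0], [0, 0, 0]],
    [[0, 0, 0], [0, 0, 0]]
  ],
  "gripper": 1
}}

```text
time: 30.9
tool_pos: [0.6585, 0.0286, 0.1425]
tool_rot: [3.141, 0.001, -3.141]
contact_force: [-1.2, -0.4, 1.2]
opening: 0.0917
grip_force: 0.0
```

Call:
{"api": "send_rows", "payload": {
  "plan": [
    [[-0.03, -0.05, 0.8], [0, 0, 0]],
    [[0, 0, 0.8], [0, 0, 0]],
    [[0, 0, 0.8], [0, 0, 0]],
    [[0, 0, 0.8], [0, 0, 0]],
    [[0, 0, 0.6], [0, 0, 0]],
    [[0, 0, 0.3], [0, 0, 0]],
    [[0, 0, 0.15], [0, 0, 0]],
    [[0, 0, 0], [0, 0, 0]],
    [[0, 0, 0], [0, 0, 0]],
    [[0, 0, 0], [0, 0, 0]]
  ]
}}

```text
time: 32.15
tool_pos: [0.6593, 0.0269, 0.0362]
tool_rot: [3.142, 0.001, -3.141]
contact_force: [-0.2, 0.1, 0.3]
opening: 0.0921
grip_force: 0.0
```

Call:
{"api": "send_rows", "payload": {
  "plan": [
    [[0, 0, 0], [0, 0, 0]],
    [[0, 0, 0], [0, 0, 0]],
    [[0, 0, 0], [0, 0, 0]],
    [[0, 0, 0], [0, 0, 0]],
    [[0, 0, 0], [0, 0, 0]],
    [[0, 0, 0], [0, 0, 0]],
    [[0, 0, 0], [0, 0, 0]],
    [[0, 0, 0], [0, 0, 0]],
    [[0, 0, 0], [0, 0, 0]],
    [[0, 0, 0], [0, 0, 0]]
  ],
  "gripper": -1,
  "force": 25
}}

```text
time: 33.4
tool_pos: [0.659, 0.027, 0.0358]
tool_rot: [3.141, 0.0, -3.141]
contact_force: [0.3, 1.8, -0.2]
opening: 0.0481
grip_force: 25.0
```

Call:
{"api": "send_rows", "payload": {
  "plan": [
    [[0, 0, -0.3], [0, 0, 0]],
    [[0, 0, -0.6], [0, 0, 0]],
    [[0, 0, -0.9], [0, 0, 0]],
    [[0, 0, -0.9], [0, 0, 0]],
    [[0, 0, -0.9], [0, 0, 0]],
    [[0, 0, -0.9], [0, 0, 0]],
    [[0, 0, -0.9], [0, 0, 0]],
    [[0, 0, -0.9], [0, 0, 0]],
    [[0, 0, -0.6], [0, 0, 0]],
    [[0, 0, -0.3], [0, 0, 0]]
  ]
}}

```text
time: 34.65
tool_pos: [0.6591, 0.0268, 0.217]
tool_rot: [-3.142, 0.001, -3.141]
contact_force: [0.4, -0.5, -3.7]
opening: 0.048
grip_force: 25.0
```

Call:
{"api": "send_rows", "payload": {
  "plan": [
    [[0, 0, -0.2], [0, 0, 0]],
    [[0, 0, -0.2], [0, 0, 0]],
    [[0, 0, -0.2], [0, 0, 0]],
    [[0, 0, 0], [0, 0, 0]],
    [[0, 0, 0], [0, 0, 0]],
    [[0, 0, 0], [0, 0, 0]],
    [[0, 0, 0], [0, 0, 0]],
    [[0, 0, 0], [0, 0, 0]],
    [[0, 0, 0], [0, 0, 0]],
    [[0, 0, 0], [0, 0, 0]]
  ]
}}

```text
time: 35.9
tool_pos: [0.659, 0.0269, 0.2307]
tool_rot: [3.142, 0.0, -3.141]
contact_force: [0.3, 0.4, -3.7]
opening: 0.0481
grip_force: 25.0
```

```bash
python3 - <<'E'
from h import *
n="scene";p,d=read_camera(n);C=cloud(n,d)
m=(C[...,2]>.08)&(C[...,2]<.095)&(d>0)&(np.hypot(C[...,0]-.56,C[...,1]-.302)<.035)
q=C[m];print(len(q),np.median(q[:,2]),cv2.minEnclosingCircle(q[:,:2].astype(np.float32)))
cv2.imwrite("pics/s4.png",cv2.resize(p,(800,600)))
s=robot.observe();print(s["tool_pos"],s["contact_force"],s["grip_force"],s["opening"])
E
```

```text
197 0.0844979150114619 ((0.5620807409286499, 0.3009723722934723), 0.025611592456698418)
[0.65900838 0.0269183  0.23074686] [ 0.4426608  -0.38299102 -3.70208553] 24.999138973653316 0.04824627372303295
```

View pics/s4.png

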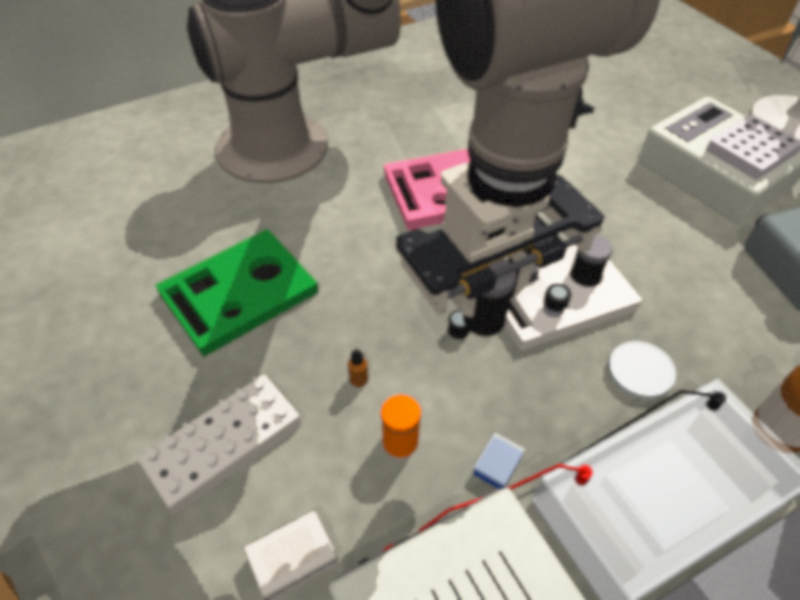

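The loaded case is held upright at about (488,305) with its foot around 0.195 m up. The empty case is seated at (590,258) and nothing else has moved.

```bash
python3 -c "
from cell import robot
print(robot.hand_in())"
```

```text
the job is handed in; nothing more can be done
None
```

I handed the job in with the empty case (about 1 N when lifted) seated and released in the white tray's round pocket. The gripper is holding the loaded one (about 3.5 N) upright with its foot about 19 cm above the bench; the hand-in call returned no verdict.

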